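Make up the board kit and the leaf kit for the next art lesson

TASK

Make up two painting kits from the stock on the table: in the black tray the white board, drawn out of the leaning stack and stood in the rear slot, the blue paint pot upright in the pot well and the flat brush lying in the front strip; in the white tray the green paint pot upright in the pot well and the small clay leaf lying flat, rib side up, in the front strip. Set things down rather than dropping them, and leave the red pot standing in its place and the brown and grey boards leaning where they are.

Things in the scene. Friction and masses are not known exactly. Their poses are not given: they have to be found in the camera images.
- tray_black: Black kit tray, fixed, 206 mm (x) by 210 (y), floor 4 thick. Origin: centre of underside; x from its front (robot side) to its tall rear wall, y towards the pot well, z up. Front strip: inside x -99 to 1, y -101 to 101, walls 30 high. Behind it the pot well: 66 x 66 inside, centre x 38, y 68, walls 30 high. Along the rear the board slot: x 75 to 99, y -101 to 101. Rest: see tray_white.
- tray_white: White kit tray, the same in shape and axes as tray_black. More on both, heights from the table: the slot's front wall (the well's rear one) is 45 mm high, its rear wall 70, its ends 30, its floor 4 (like all floors); a mixing deck 28 high with three round hollows fills the rest of the well's row (x 5 to 71, y -101 to 31). A brush fits the strip only lengthwise (along y).
- board_white: White painting board, 150 mm wide, 170 tall, 6 thick, about 0.12 kg. One of 3 boards standing on the table face to face, leaning 0.22 rad back from upright, away from the robot, on a 72 high plank pile; its top 50 mm stand clear of the two short ones. Origin: middle of lower edge; z up along the board, x square to it (to the planks), y along its width. In the slot it may lean either way.
- board_brown: Brown board in the leaning stack, 150 mm wide, 120 tall, 6 thick; to be left leaning. Origin and axes as for board_white, which may stand in front of it, behind it or between the two short boards.
- board_grey: Grey board in the leaning stack, 170 mm wide, 108 tall, 6 thick; to be left leaning. Origin and axes as for board_white, which may stand in front of it, behind it or between the two short boards.
- pot_blue: Blue paint pot: upright cylinder 46 mm across, 52 mm tall, body and screw lid in its colour, paper label. Origin: centre of its underside, z up along its axis. About 0.08 kg.
- pot_green: Green paint pot: upright cylinder 46 mm across, 52 mm tall, body and screw lid in its colour, paper label. Origin: centre of its underside, z up along its axis. About 0.08 kg.
- pot_red: Red paint pot: upright cylinder 46 mm across, 52 mm tall, body and screw lid in its colour, paper label. Origin: centre of its underside, z up along its axis. To be left standing where it is.
- flat_brush: Flat paint brush lying on the table, 140 mm long: red handle 18 wide, 10 thick (x -63 to 15, rounded end to -70), steel ferrule 28 wide, 11 thick (x 15 to 37), pale bristles to x 70. Origin: on its underside at mid-length, under the handle; x towards the bristles, z up. About 0.04 kg.
- clay_leaf: Small pale clay leaf, a pointed oval lying flat: 76 mm long plus a short stalk at its -x end, 44 wide (sides straight over the middle 24), 10 thick, midrib on top. Origin: centre of its underside; x along the leaf, y across it, z up. About 0.045 kg. (The large maple leaf is not part of the job.)
Not all that is in view belongs to the job. Several things have the shape of the pot_blue; the one meant has the colours described above. There is more than one size of the flat_brush; the one meant has the size given above.

How it is judged:
At the end, for the whole second after the job is handed in: Pots upright in their wells (0.15 rad), brush (middle within 55 mm) and leaf flat in the front strips, white board down in the black slot, within 45 mm of its middle, lean under 0.5 rad; other boards leaning (0.45 rad, moved < 50 mm); red pot upright, moved < 40 mm; all at rest (x of pot_blue in the frame of tray_black between 0.02 and 0.056 m and y of pot_blue in the frame of tray_black between 0.05 and 0.086 m and z of each of pot_blue, flat_brush in the frame of tray_black below 0.012 m and angle between each of pot_blue, pot_green, flat_brush, clay_leaf, pot_red's own z axis and vertical below 0.15 rad and linear speed of each of pot_blue, pot_green, flat_brush, clay_leaf, board_white, board_brown, board_grey, pot_red below 0.02 m/s and x of pot_green in the frame of tray_white between 0.02 and 0.056 m and y of pot_green in the frame of tray_white between 0.05 and 0.086 m and z of each of pot_green, clay_leaf in the frame of tray_white below 0.012 m and x of flat_brush in the frame of tray_black between -0.088 and -0.01 m and y of flat_brush in the frame of tray_black between -0.055 and 0.055 m and x of clay_leaf in the frame of tray_white between -0.088 and -0.01 m and y of clay_leaf in the frame of tray_white between -0.085 and 0.085 m and x of board_white in the frame of tray_black between 0.072 and 0.102 m and y of board_white in the frame of tray_black between -0.045 and 0.045 m and z of board_white in the frame of tray_black below 0.016 m and angle between board_white's own z axis and vertical below 0.5 rad and angle between each of board_brown, board_grey's own z axis and vertical below 0.45 rad and distance of each of board_brown, board_grey from where it was at the start of the episode below 0.05 m and distance of pot_red from where it was at the start of the episode below 0.04 m); the robot touches nothing.
It fails at once if the brown or grey board topples (angle between any of board_brown, board_grey's own z axis and vertical above 0.7 rad).
It fails at once if a kit thing is let go in mid-air (its underside over 60 mm above the table; 100 mm for the board) ((height (world z) of board_white above 0.1 m and contact force between each of the fingers, the arm and board_white below 0.01 N) or (height (world z) of pot_blue above 0.06 m and contact force between each of the fingers, the arm and pot_blue below 0.01 N) or (height (world z) of pot_green above 0.06 m and contact force between each of the fingers, the arm and pot_green below 0.01 N) or (height (world z) of flat_brush above 0.06 m and contact force between each of the fingers, the arm and flat_brush below 0.01 N) or (height (world z) of clay_leaf above 0.06 m and contact force between each of the fingers, the arm and clay_leaf below 0.01 N)).
It also fails if it takes over 128 s, if anything falls off the work surface, if the arm or the gripper's body presses on something with over 40 N, if the wrist force passes 120 N, or if a joint passes its speed limit or range.

ROBOT

A 7-joint arm with a two-finger parallel gripper is mounted at the origin on the work surface. World frame = base frame: x ahead of the robot, y to its left, z up, the work surface at z = 0. Lengths are in m, angles in rad, forces in N, time in s.
With the tool pointing down it reaches from about 0.4 to 0.9 m from the base axis. Payload 5.5 kg.
Tool frame: the origin (TCP) lies at the very end of the fingers, on their centre line; the grasp point (between the pads) lies 19 mm behind it; y points along the fingers, z is the direction in which the jaws open and shut, and the axes are right-handed (so a half turn about y gives the same grasp; the last joint's range is limited). The gripper opens to 92 mm and grips with 3 to 60 N. Pads are 19 mm wide; open, the fingers measure 130 mm over their backs; the gripper's body (75 mm by 190 mm) begins 47 mm behind the grasp point.
Start: joints at [1.467, 0.501, -0.427, 1.55, 0.221, 1.138, -0.21], TCP at [0.233, -0.607, 0.227] pointing down, gripper open.
Joint ranges: [-2.88, 2.88], [-0.31, 2.03], [-1.54, 1.56], [0.2, 2.42], [-1.41, 4.55], [0.19, 2.02], [-2.57, 2.57]. Speed limits (rad/s): [2.57, 2.57, 3.14, 3.14, 3.14, 3.14, 3.14].

INTERFACE

Orientations are given as [roll, pitch, yaw] about the fixed x, y, z axes, in that order (R = Rz(yaw) Ry(pitch) Rx(roll)).
In Python, from workcell import env gives the robot as it stands. Calls block until the motion is done:
- env.reach(position, orientation): joint-space move of the TCP to a pose.
- env.movel(position, attitude=None, rate=0.15, max_force=None): straight line of the TCP; attitude=None keeps the orientation; rate is the mean speed in m/s. With max_force (N) it stops when the force on the tool has changed by that much, and returns True; else False.
- env.goto_joints(angles): joint-space move.
- env.grip(opening, effort=None): opening from 0.0 (shut) to 1.0 (fully open); effort is the grip in N (None keeps the last); returns when the fingers have stopped.
- env.pause(seconds).
- env.ik(position, orientation): joint angles nearest the present ones, or None.
- env.get_obs(): the state.
- env.read_camera(name): name is "scene" or "top" or "wrist"; returns the picture (400x640x3 uint8, blue, green, red); there is no depth.
- env.get_calibration(name): a dict with "mtx" (3x3 intrinsics, pixels), "cam_to_world" (4x4, takes a point from camera to world coordinates). Camera axes: x right, y up, looking along -z (the intrinsics and any distortion apply to the point x, -y, -z); pixel columns grow to the right and rows downward; lengths in m; the calibration is good to about 2 mm. A picture is of the moment at which its call begins: read the wrist's pose just before it. get_calibration takes no time and is no camera call; for the wrist camera it gives the pose at the moment of the call.
A pose or a line that the arm cannot do raises env.PlanningError and nothing moves.
- env.job_done(): hands the job in, once; it reports no verdict.
The state is a dict: "clock": time; "joint_positions": joint angles; "dq": joint speeds; "joint_torque": joint torques, N m; "tool_pos": TCP position; "orientation": TCP orientation; "force": force on the tool from outside, world axes, zero at the start; "moment": the same for the moment, N m; "grip_width": opening from 0.0 (shut) to 1.0 (fully open).
Only numpy, scipy, OpenCV 4.12 (cv2) and the standard library are available. Lean on these libraries where they do the work, as an engineer would, in place of code of your own. Each camera call takes 0.05 s, during which the arm holds its last target.

## Working session

There is one attempt and no reset: what is moved stays moved. The work goes in short steps, each a Python script; the robot and the scene stay as the last script left them, time stands still between calls to the robot, and variables do not carry over. Pictures are saved under pics/ and viewed, and the job is handed in when it is done.

```bash
mkdir -p pics; ls; python3 - <<'E'
from workcell import env
import cv2,numpy as np
for n in ["scene","top","wrist"]:
    c=env.get_calibration(n); print(n,{k:np.round(v,4).tolist() if not isinstance(v,str) else v for k,v in c.items()})
    im=env.read_camera(n); cv2.imwrite(f"pics/{n}0.png",im)
print(env.get_obs())
E
```

```text
pics
scene {'mtx': [[480.0597, 0.0, 322.7259], [0.0, 480.0597, 198.6991], [0.0, 0.0, 1.0]], 'cam_to_world': [[-0.7258, -0.5631, 0.3952, 0.915], [0.6878, -0.6057, 0.4001, 0.4326], [0.0141, 0.5622, 0.8269, 0.9027], [0.0, 0.0, 0.0, 1.0]]}
top {'mtx': [[455.6002, 0.0, 314.188], [0.0, 455.6002, 198.7678], [0.0, 0.0, 1.0]], 'cam_to_world': [[-0.0094, 0.9751, -0.2218, 0.2911], [-1.0, -0.0085, 0.0052, -0.0064], [0.0031, 0.2218, 0.9751, 0.9918], [0.0, 0.0, 0.0, 1.0]]}
wrist {'mtx': [[348.2154, 0.0, 315.388], [0.0, 348.2154, 189.0657], [0.0, 0.0, 1.0]], 'cam_to_world': [[0.3583, 0.9001, 0.2479, 0.2996], [-0.9336, 0.346, 0.0931, -0.5809], [-0.002, -0.2648, 0.9643, 0.3838], [0.0, 0.0, 0.0, 1.0]]}
{'clock': 0.15, 'joint_positions': array([ 1.4671993 ,  0.50167255, -0.42680911,  1.55120129,  0.22080016,
        1.13829266, -0.2102854 ]), 'dq': array([-0.00102913, -0.00167405, -0.0005116 , -0.00286906, -0.00037834,
       -0.00024366,  0.00064764]), 'joint_torque': array([-6.21906700e-03, -5.67101169e+01, -5.82511738e+00, -2.79449773e+01,
       -6.86348788e-02,  2.64694163e-02,  1.52360490e-04]), 'tool_pos': array([ 0.2328746 , -0.60627415,  0.22589332]), 'orientation': array([-1.57232269e+00,  5.84810816e-05, -2.77475996e+00]), 'force': array([-0.61513748, -0.97342732, -0.55795806]), 'moment': array([ 0.01146245,  0.08088673, -0.02221548]), 'grip_width': 1.0014039951652833}
```

View pics/top0.png

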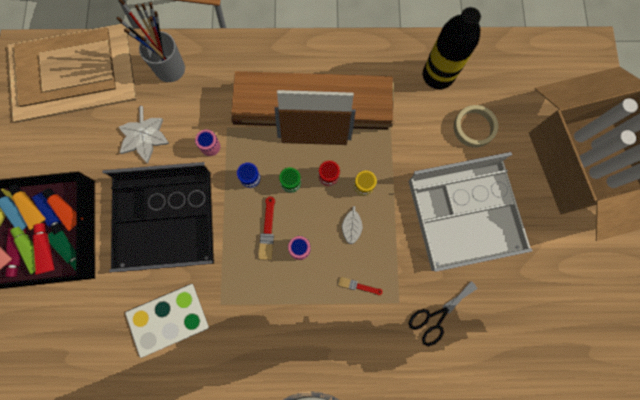

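View pics/scene0.png

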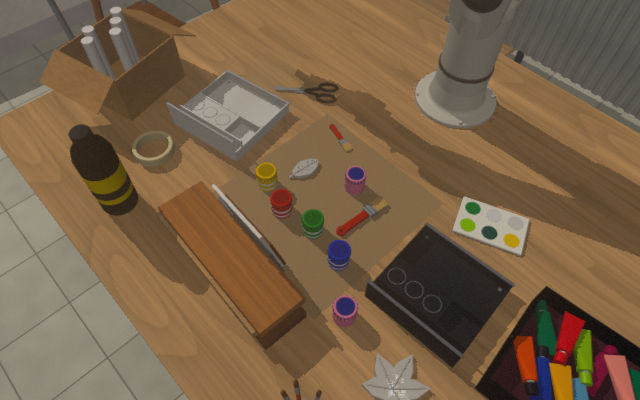

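View pics/wrist0.png

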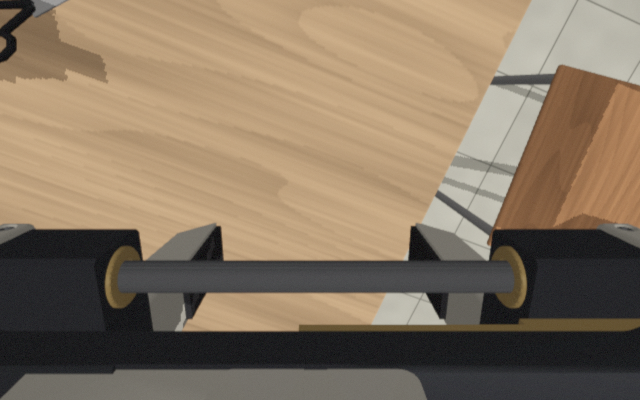

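```bash
python3 - <<'E'
import cv2,numpy as np
t=cv2.imread("pics/top0.png");s=cv2.imread("pics/scene0.png")
cv2.imwrite("pics/c1.png",cv2.resize(t[70:310,190:400],None,fx=2.5,fy=2.5,interpolation=cv2.INTER_CUBIC)[:600])
cv2.imwrite("pics/c2.png",cv2.resize(s[110:300,190:400],None,fx=3.1,fy=3.1,interpolation=cv2.INTER_CUBIC)[:600])
E
```

```text
(no output)
```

View pics/c1.png

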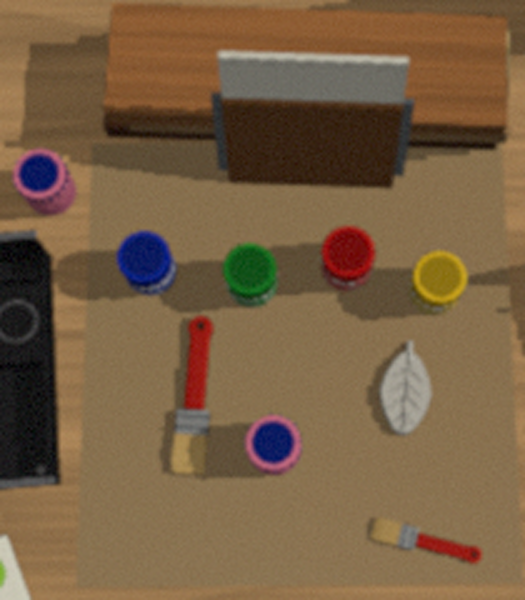

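View pics/c2.png

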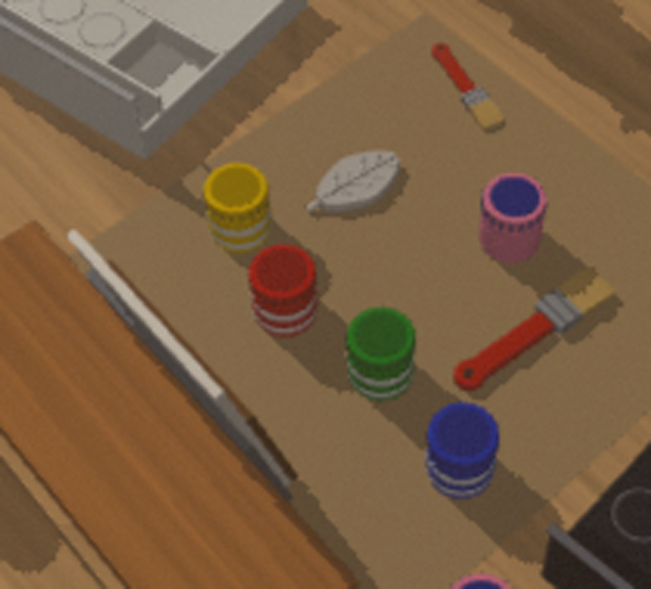

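```bash
cat > h.py <<'E'
from workcell import env
import cv2,numpy as np
from scipy.spatial.transform import Rotation as Ro
def ray(n,uv,cal=None):
    c=cal or env.get_calibration(n); M=np.array(c["cam_to_world"])
    d=np.linalg.inv(c["mtx"])@[uv[0],uv[1],1.]; d=M[:3,:3]@[d[0],-d[1],-d[2]]
    return M[:3,3],d
def at(n,uv,z,cal=None):
    o,d=ray(n,uv,cal); return o+d*(z-o[2])/d[2]
def proj(n,p,cal=None):
    c=cal or env.get_calibration(n); M=np.array(c["cam_to_world"])
    q=M[:3,:3].T@(np.array(p)-M[:3,3]); q=c["mtx"]@[q[0],-q[1],-q[2]]; return q[:2]/q[2]
def tri(l):
    A=np.zeros((3,3));b=np.zeros(3);
    for n,uv in l:
        o,d=ray(n,uv);d=d/np.linalg.norm(d);P=np.eye(3)-np.outer(d,d);A+=P;b+=P@o
    p=np.linalg.solve(A,b); return p
def rpy(jaw_yaw): # jaw axis direction angle from world y
    return [-np.pi/2,0,jaw_yaw]
def st(s=""):
    o=env.get_obs(); print(s,"t",round(o["clock"],1),"tcp",np.round(o["tool_pos"],3),"w",round(o["grip_width"],3),"f",np.round(o["force"],1))
def save(n,f):
    im=env.read_camera(n); cv2.imwrite("pics/"+f,im); return im
E
python3 - <<'E'
from h import *
for n in ["top","scene"]:
    im=cv2.imread(f"pics/{n}0.png"); hsv=cv2.cvtColor(im,cv2.COLOR_BGR2HSV)
    for name,lo,hi in [("blue",(112,150,80),(128,255,255)),("green",(50,120,60),(75,255,255)),("red",(0,200,90),(5,255,255)),("white",(0,0,140),(180,40,255)),("black",(0,0,0),(180,255,45))]:
        m=cv2.inRange(hsv,lo,hi)
        if name=="red": m|=cv2.inRange(hsv,(175,200,90),(180,255,255))
        k,l,s,c=cv2.connectedComponentsWithStats(m)
        for i in range(1,k):
            if s[i,4]>90 :
                uv=c[i]; print(n,name,s[i],uv.round(1),at(n,uv,0.052).round(3))
E
```

```text
top blue [198 133  15  13 149] [205.  138.9] [0.641 0.225 0.052]
top blue [237 163  21  21 337] [247.3 173. ] [0.563 0.131 0.052]
top blue [ 33 195  25  30 277] [ 44.8 209.8] [0.486 0.555 0.052]
top blue [292 239  15  16 180] [298.7 246.5] [0.404 0.021 0.052]
top green [279 168  22  21 355] [289.5 177.9] [0.551 0.041 0.052]
top green [ 50 231  21  29 158] [ 60.7 244.7] [0.412 0.513 0.052]
top green [185 314  14  15 165] [191.4 321.3] [0.257 0.236 0.052]
top red [319 161  20  20 324] [328.8 170.9] [ 0.566 -0.043  0.052]
top red [264 197  10  36 246] [268.4 214.8] [0.471 0.085 0.052]
top red [ 33 223  21  52 714] [ 42.  250.7] [0.4   0.55  0.052]
top red [357 284  25  11 104] [368.7 288.8] [ 0.317 -0.12   0.052]
top white [223   0  41  28 531] [240.6  12.8] [0.951 0.156 0.052]
top white [ 276    0   61   27 1617] [305.7  13. ] [0.949 0.004 0.052]
top white [339   0  46  27 696] [358.8  13.1] [ 0.948 -0.12   0.052]
top white [ 400    0   61   27 1430] [427.4  12. ] [ 0.95  -0.28   0.052]
top white [479   0  26  26 275] [490.2  11.6] [ 0.95  -0.427  0.052]
top white [ 523    0   63   26 
[... 3061 characters left out ...]
052]
scene black [ 83 133  36  48 841] [101.9 157.2] [ 0.796 -0.401  0.052]
scene black [ 374  227  137  126 7216] [448.6 289.7] [0.477 0.337 0.052]
scene black [407 283  15  14 169] [413.9 289.3] [0.525 0.291 0.052]
scene black [ 366  285   94   82 1311] [413. 327.] [0.582 0.338 0.052]
scene black [ 476  287  164  113 3686] [545.2 344.6] [0.434 0.521 0.052]
scene black [424 296  17  15 186] [431.9 303.2] [0.521 0.332 0.052]
scene black [541 346  13  16  97] [546.4 352.6] [0.445 0.53  0.052]
scene black [567 353  11  25 110] [572.4 365.7] [0.432 0.574 0.052]
scene black [588 374  24  26 223] [602.3 389.2] [0.43  0.629 0.052]
scene black [524 383  15  13 158] [530.9 388.7] [0.518 0.545 0.052]
```

```bash
python3 - <<'E'
import cv2
t=cv2.imread("pics/top0.png")
a=cv2.resize(t[155:280,95:225],None,fx=3,fy=3,interpolation=cv2.INTER_CUBIC);b=cv2.resize(t[145:280,402:532],None,fx=3,fy=3,interpolation=cv2.INTER_CUBIC)
a=cv2.convertScaleAbs(a,alpha=2.5,beta=20)
import numpy as np
o=np.zeros((410,790,3),'uint8');o[:375,:390]=a;o[:405,395:785]=b;cv2.imwrite("pics/c3.png",o)
E
```

```text
(no output)
```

View pics/c3.png

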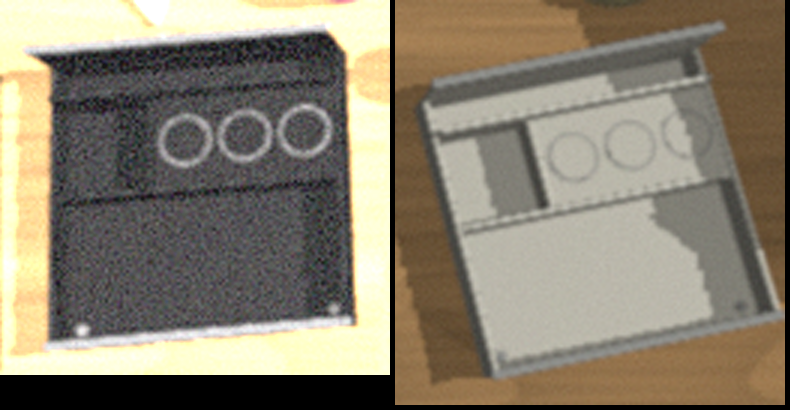

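```bash
python3 - <<'E'
from h import *
def cb(u,v): return (u/3+95,v/3+155)
def cw(u,v): return ((u-395)/3+402,v/3+145)
# features: (pix crop, local xy, z). rear-wall inner corners etc
F={"black":(cb,[((48,348),(-.103,.105),0.0),((355,324),(-.103,-.105),0.0),((28,48),(.103,.105),.07),((327,27),(.103,-.105),.07),((52,102),(.073,.105),.045)]),
 "white":(cw,[((494,377),(-.103,.105),0.0),((779,315),(-.103,-.105),0.0),((433,80),(.103,.105),.07),((722,24),(.103,-.105),.07),((529,121),(.071,.035),.045),((543,209),(.003,.035),.03)])}
for k,(f,l) in F.items():
    P=np.array([at("top",f(*a),z)[:2] for a,_,z in l]);L=np.array([b for _,b,_ in l])
    Pc=P-P.mean(0);Lc=L-L.mean(0)
    th=np.arctan2((Lc[:,0]*Pc[:,1]-Lc[:,1]*Pc[:,0]).sum(),(Lc*Pc).sum())
    R=np.array([[np.cos(th),-np.sin(th)],[np.sin(th),np.cos(th)]]);t=P.mean(0)-R@L.mean(0)
    print(k,th.round(4),t.round(4));print((P-(L@R.T+t)).round(4).tolist())
    for nm,p,z in [("well",(.038,.068),.004),("strip",(-.049,0),.004),("slot",(.087,0),.004)]: 
        w=R@p+t;print(nm,w.round(4),proj("scene",[*w,z]).round(1),proj("top",[*w,z]).round(1))
im=cv2.imread("pics/top0.png")
# brush / leaf
hsv=cv2.cvtColor(im,cv2.COLOR_BGR2HSV)
m=cv2.inRange(hsv,(0,0,120),(180,45,255));
k,l,s,c=cv2.connectedComponentsWithStats(m)
i=l[226,352];pts=np.argwhere(l==i)[:,::-1]
W=np.array([at("top",p,.006)[:2] for p in pts]);mn=W.mean(0);w,v=np.linalg.eigh(np.cov(W.T));d=v[:,1]
pr=(W-mn)@d;pq=(W-mn)@v[:,0];print("leaf",mn.round(4),"dir",d.round(3),pr.min().round(3),pr.max().round(3),pq.min().round(3),pq.max().round(3))
for r in [(203,1),(1,1)]: pass
m=cv2.inRange(hsv,(0,180,80),(6,255,255))|cv2.inRange(hsv,(174,180,80),(180,255,255))
k,l,s,c=cv2.connectedComponentsWithStats(m);i=l[215,268];pts=np.argwhere(l==i)[:,::-1]
W=np.array([at("top",p,.009)[:2] for p in pts]);mn=W.mean(0);w,v=np.linalg.eigh(np.cov(W.T));d=v[:,1]
pr=(W-mn)@d;print("handle",mn.round(4),"dir",d.round(3),pr.min().round(3),pr.max().round(3))
for uv in [(268,197),(262,259)]: print(at("top",uv,.008).round(4))
# board top edge: ends in top & scene
for a in [(277.5,91.5),(354,93)]: print("board top end",at("top",a,.166).round(4))
E
python3 - <<'E'
import cv2
s=cv2.imread("pics/scene0.png");t=cv2.imread("pics/top0.png")
cv2.imwrite("pics/c4.png",cv2.resize(s[175:285,195:305],None,fx=5.4,fy=5.4,interpolation=cv2.INTER_CUBIC))
cv2.imwrite("pics/c5.png",cv2.resize(t[80:150,260:370],None,fx=7,fy=7,interpolation=cv2.INTER_CUBIC))
E
```

```text
black 0.052 [0.4688 0.3191]
[[0.0006, 0.0084], [0.0048, -0.0012], [-0.0018, -0.0003], [0.0009, 0.0009], [-0.0046, -0.0077]]
well [0.5032 0.389 ] [455.9 327.1] [133.2 205.8]
strip [0.4198 0.3166] [452.7 274.8] [163.6 243.1]
slot [0.5556 0.3236] [412.2 321.2] [164.3 182.7]
white 0.2198 [ 0.4761 -0.3488]
[[0.0027, -0.002], [-0.0004, -0.0074], [0.0037, 0.0005], [-0.0026, -0.002], [-0.0042, 0.0029], [0.0008, 0.0079]]
well [ 0.4984 -0.2741] [243.5 135.2] [432.6 205.4]
strip [ 0.4283 -0.3594] [244.4 103.4] [473.7 236.5]
slot [ 0.561  -0.3298] [209.5 135.7] [455.4 178. ]
leaf [ 0.4531 -0.0933] dir [-0.996  0.094] -0.043 0.037 -0.021 0.021
handle [0.4802 0.0887] dir [-0.997  0.078] -0.04 0.039
[0.5198 0.0907 0.008 ]
[0.3831 0.1018 0.008 ]
board top end [0.6955 0.0592 0.166 ]
board top end [ 0.6912 -0.0909  0.166 ]
```

View pics/c4.png

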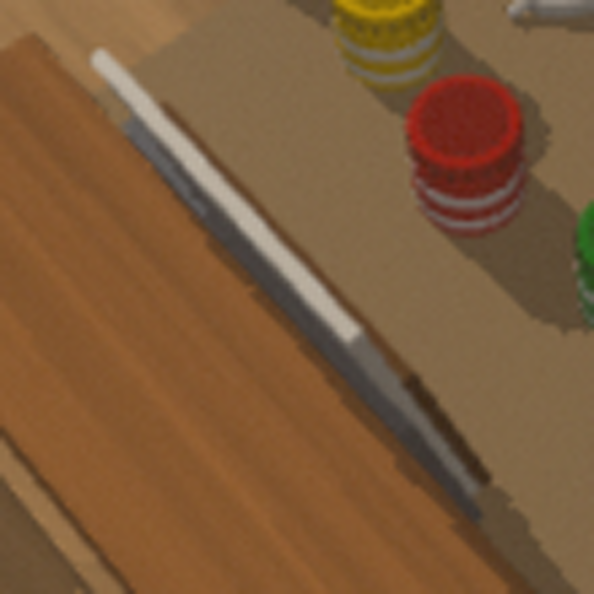

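View pics/c5.png

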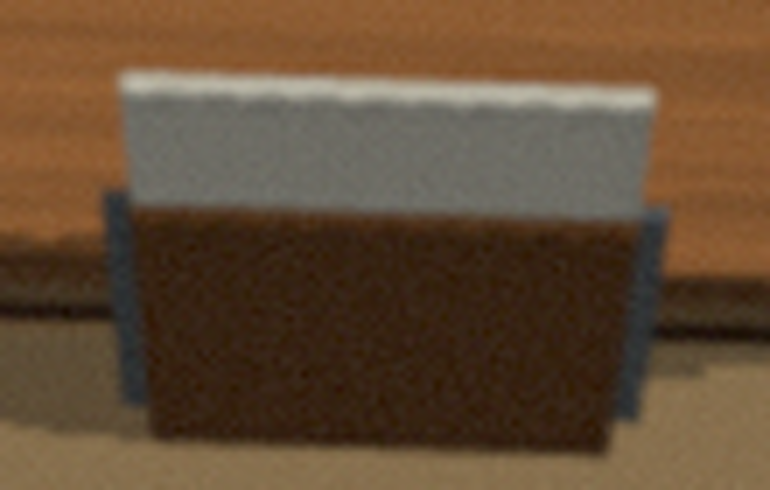

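```bash
python3 - <<'E'
from h import *
for a in [(213,184.5),(260.5,237.5)]: print(at("scene",a,.166).round(4))
for p in [(.6955,.0592,.166),(.6912,-.0909,.166)]: print(proj("scene",p))
def cb(u,v): return (u/3+95,v/3+155)
def cw(u,v): return ((u-395)/3+402,v/3+145)
F={"black":(cb,[((48,348),(-.103,.105),0.03),((355,324),(-.103,-.105),0.03),((28,48),(.103,.105),.07),((327,27),(.103,-.105),.07)]),
 "white":(cw,[((494,377),(-.103,.105),0.03),((779,315),(-.103,-.105),0.03),((433,80),(.103,.105),.07),((722,24),(.103,-.105),.07)])}
for k,(f,l) in F.items():
    P=np.array([at("top",f(*a),z)[:2] for a,_,z in l]);L=np.array([b for _,b,_ in l])
    Pc=P-P.mean(0);Lc=L-L.mean(0)
    th=np.arctan2((Lc[:,0]*Pc[:,1]-Lc[:,1]*Pc[:,0]).sum(),(Lc*Pc).sum())
    R=np.array([[np.cos(th),-np.sin(th)],[np.sin(th),np.cos(th)]]);t=P.mean(0)-R@L.mean(0)
    print(k,th.round(4),t.round(4));print((P-(L@R.T+t)).round(4).tolist())
    for n in ["top","scene"]:
        im=cv2.imread(f"pics/{n}0.png"); im=cv2.convertScaleAbs(im,alpha=2 if k=="black" else 1,beta=15 if k=="black" else 0)
        S=4;im=cv2.resize(im,None,fx=S,fy=S,interpolation=cv2.INTER_CUBIC)
        def pl(pts,z,col):
            q=np.array([proj(n,[*(R@np.array(p)+t),z]) for p in pts]); q=((q+.5)*S).astype(int); cv2.polylines(im,[q],True,col,1); return q
        pl([(-.103,.105),(-.103,-.105),(.103,-.105),(.103,.105)],.0,(0,255,0))
        q=pl([(.005,.035),(.005,.101),(.071,.101),(.071,.035)],.03,(0,0,255))
        q2=pl([(.099,.105),(.103,.105),(.103,-.105),(.099,-.105)],.07,(255,0,0))
        pl([(-.099,.101),(-.099,-.101),(.001,-.101),(.001,.101)],.03,(0,255,255))
        c=q2.mean(0).astype(int)*.5+q.mean(0)*.5; c=c.astype(int)
        y0=max(0,c[1]-300);x0=max(0,c[0]-400);cv2.imwrite(f"pics/fit_{k}_{n}.png",im[y0:y0+600,x0:x0+800])
E
cd pics; python3 -c "
import cv2,numpy as np
for k in ['black','white']:
    a=[cv2.resize(cv2.imread(f'fit_{k}_{n}.png')[:580,:],(400,300)) if 0 else cv2.imread(f'fit_{k}_{n}.png') for n in ['top','scene']]
    print([x.shape for x in a])
"
```

```text
[ 0.6922 -0.0883  0.166 ]
[0.6995 0.0616 0.166 ]
[261.41286446 235.27609828]
[212.59658378 183.38461309]
black 0.0751 [0.4687 0.3161]
[[0.0008, 0.0008], [-0.0003, -0.0025], [0.0008, 0.0004], [-0.0013, 0.0013]]
white 0.1889 [ 0.4756 -0.3459]
[[-0.0013, -0.0007], [0.0006, 0.0017], [0.0003, 0.0001], [0.0004, -0.0011]]
[(600, 800, 3), (600, 800, 3)]
[(600, 800, 3), (600, 800, 3)]
```

View pics/fit_black_top.png

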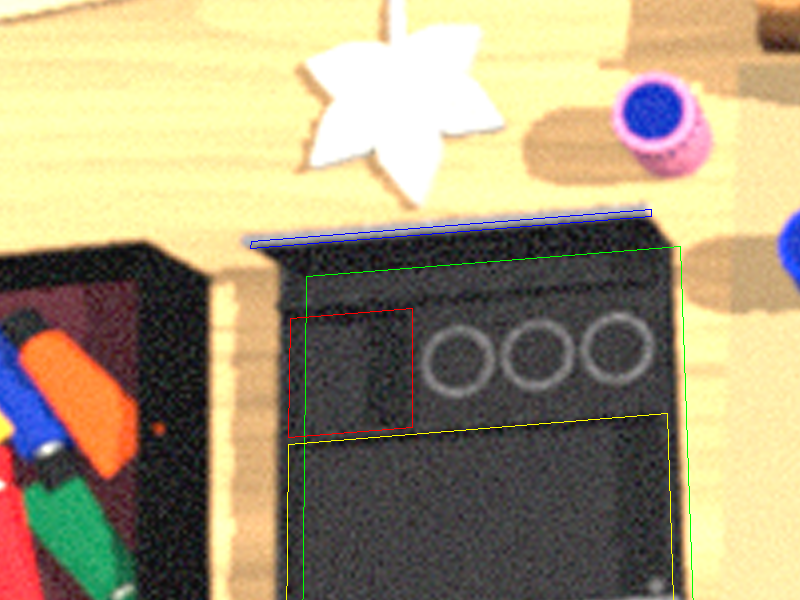

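View pics/fit_white_top.png

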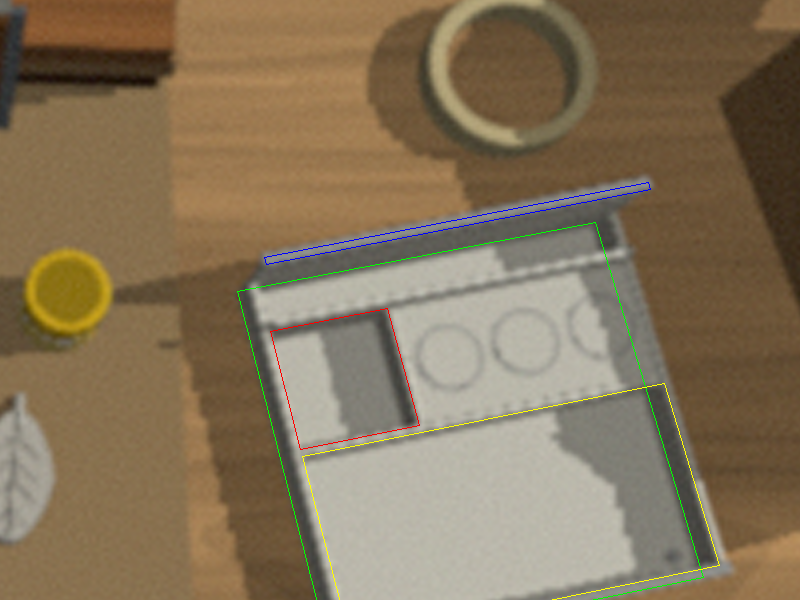

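View pics/fit_white_scene.png

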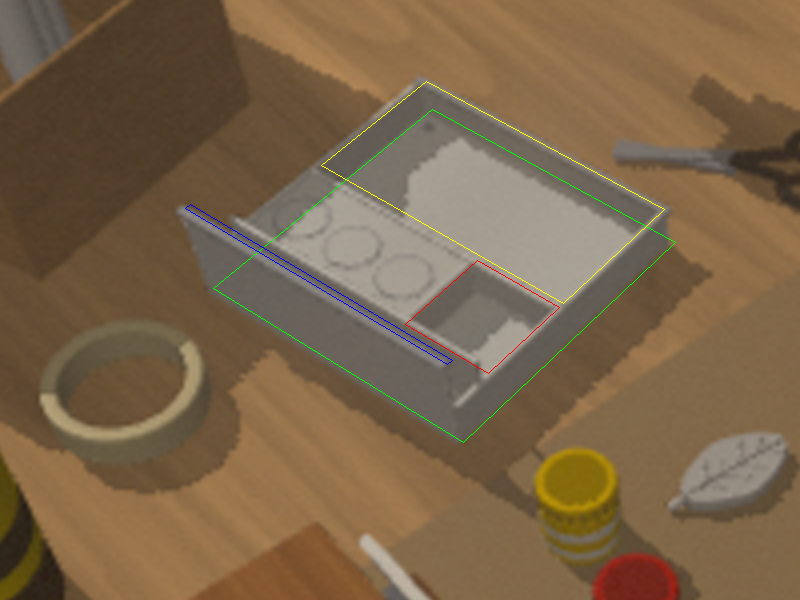

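View pics/fit_black_scene.png

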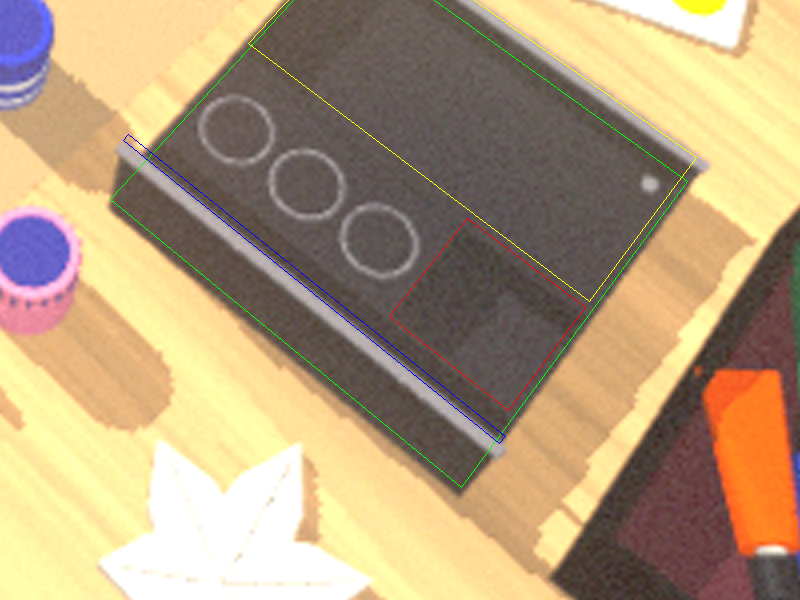

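```bash
cat >> h.py <<'E'
TR={"black":((.4700,.3172),.0751),"white":((.4766,-.346),.1889)}
def tw(k,p):
    t,a=TR[k];c,s=np.cos(a),np.sin(a);return np.array([t[0]+c*p[0]-s*p[1],t[1]+s*p[0]+c*p[1]])
def best(pos,yaw):
    q0=env.get_obs()["joint_positions"];b=None
    for k in (-1,0,1):
        o=rpy(yaw+k*np.pi)
        if abs(o[2])>2*np.pi: continue
        q=env.ik(pos,o)
        if q is None: continue
        d=np.abs(np.array(q)-q0).max()
        if b is None or d<b[0]-1e-3: b=(d,o)
    if b is None: raise RuntimeError(f"no ik {pos} {yaw}")
    return b[1]
def pick(xy,yaw,z,pre,close_eff,hz=.14,rate=.2):
    o=best([*xy,z],yaw); env.grip(pre); env.reach([*xy,hz],o)
    h=env.movel([*xy,z],o,rate=rate,max_force=15); st("down %s"%h)
    env.grip(0.0,close_eff); st("grip")
    env.movel([*xy,hz],o,rate=rate); st("up")
def place(xy,yaw,z,opn,hz=.14,rate=.15,mf=6):
    o=best([*xy,z],yaw); env.reach([*xy,hz],o); env.movel([*xy,z+.02],o,rate=.25)
    h=env.movel([*xy,z-.003],o,rate=.04,max_force=mf); st("placed %s"%h)
    env.grip(opn); env.pause(.15); st("open")
    env.movel([*xy,hz],o,rate=.25)
E
python3 - <<'E'
from h import *
for p,y,z in [((.566,.132),.075,.14),((.566,.132),.075,.032),(tw("black",(.038,.068)),.075,.036),((.554,.041),.19,.032),(tw("white",(.038,.068)),.189,.036),(tw("black",(-.049,0)),.075+np.pi/2,.007),((.48,.089),0,.004),(tw("white",(-.049,0)),.189,.007)]:
    print(np.round([*p,z],3),best([*p,z],y))
pick((.566,.132),.0751,.032,.65,20)
save("wrist","w1.png"); save("top","t1.png")
E
```

```text
[0.566 0.132 0.14 ] [-1.5707963267948966, 0, 0.075]
[0.566 0.132 0.032] [-1.5707963267948966, 0, 0.075]
[0.503 0.388 0.036] [-1.5707963267948966, 0, 0.075]
[0.554 0.041 0.032] [-1.5707963267948966, 0, 0.19]
[ 0.501 -0.272  0.036] [-1.5707963267948966, 0, -2.952592653589793]
[0.421 0.314 0.007] [-1.5707963267948966, 0, -1.4957963267948966]
[0.48  0.089 0.004] [-1.5707963267948966, 0, 0.0]
[ 0.428 -0.355  0.007] [-1.5707963267948966, 0, -2.952592653589793]
down False t 4.4 tcp [0.567 0.132 0.033] w 0.647 f [0.8 0.6 0.1]
grip t 4.8 tcp [0.567 0.132 0.033] w 0.496 f [-0.9 -0.2  6.1]
up t 5.5 tcp [0.565 0.131 0.139] w 0.495 f [ 0.3 -0.7 -1.2]
```

View pics/w1.png

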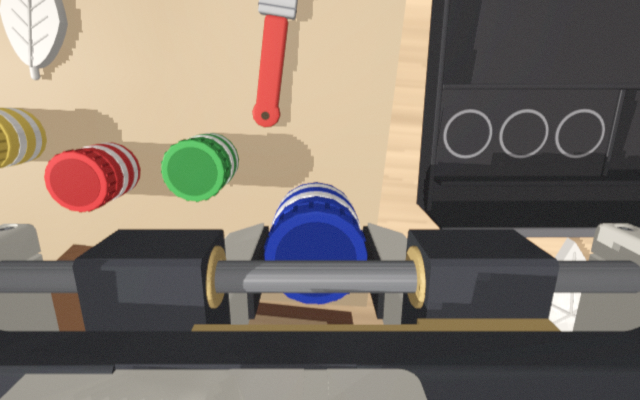

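The wrist view shows the solid-blue pot (310,250) between the pads; the width is 45.6 mm, as it should be. I'll place it now.

```bash
python3 - <<'E'
from h import *
xy=tw("black",(.038,.068))
place(xy,.0751,.037,.62)
save("scene","s2.png");st()
im=cv2.imread("pics/s2.png");cv2.imwrite("pics/s2c.png",cv2.resize(im[200:380,340:540],None,fx=3,fy=3))
pick((.554,.041),.1,.032,.65,20)
place(tw("white",(.038,.068)),.1889,.037,.62)
im=save("scene","s3.png");st()
cv2.imwrite("pics/s3c.png",cv2.resize(im[60:240,160:360],None,fx=3,fy=3))
E
```

```text
placed True t 7.6 tcp [0.503 0.388 0.037] w 0.495 f [0.1 0.4 4. ]
open t 8.2 tcp [0.503 0.387 0.036] w 0.619 f [ 0.6 -0.5 -0.2]
 t 8.9 tcp [0.503 0.387 0.14 ] w 0.619 f [-0.1 -1.   0.6]
down False t 11.2 tcp [0.555 0.042 0.033] w 0.648 f [-0.   0.3  0.5]
grip t 11.6 tcp [0.555 0.041 0.033] w 0.495 f [-1.   0.1  6.8]
up t 12.2 tcp [0.553 0.04  0.139] w 0.494 f [-1.  -1.1 -1.4]
placed True t 14.5 tcp [ 0.501 -0.273  0.037] w 0.494 f [0.7 0.4 2.8]
open t 15.1 tcp [ 0.501 -0.272  0.036] w 0.618 f [-0.  -1.3  0.7]
 t 15.7 tcp [ 0.5   -0.272  0.14 ] w 0.621 f [-0.2  0.8 -0.1]
```

View pics/s2c.png

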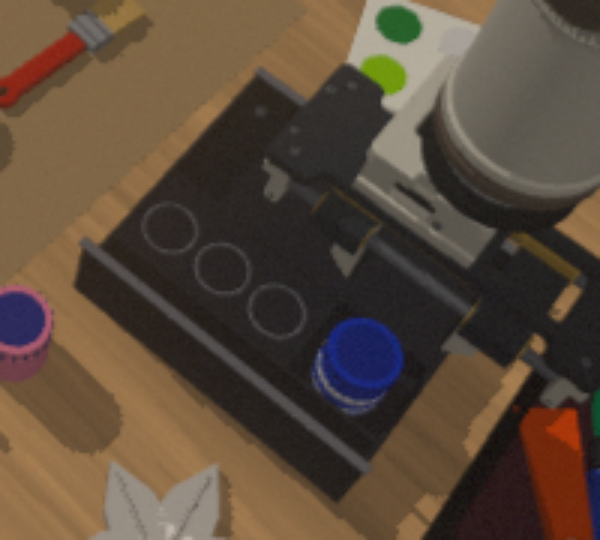

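View pics/s3c.png

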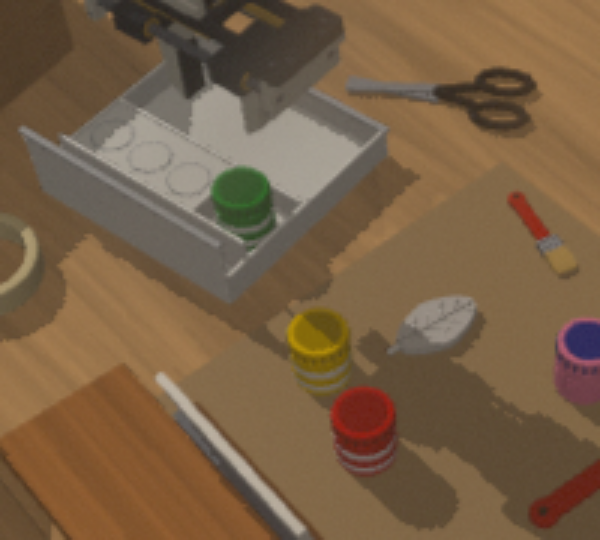

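```bash
python3 - <<'E'
from h import *
pick((.453,-.0935),-.094,.004,.75,15,hz=.12)
xy=tw("white",(-.049,-.005))
for s in (.785,-.785):
    try: o=best([*xy,.008],.1889+s); print(s,o)
    except Exception as e: print(e); continue
im=save("wrist","w4.png");st()
E
```

```text
down False t 17.6 tcp [ 0.454 -0.094  0.004] w 0.748 f [0.2 0.5 0.3]
grip t 18.2 tcp [ 0.453 -0.094  0.005] w 0.474 f [-1.9 -0.4  6.2]
up t 18.9 tcp [ 0.452 -0.094  0.119] w 0.475 f [-1.2  0.5 -0.5]
0.785 [-1.5707963267948966, 0, 0.9739]
-0.785 [-1.5707963267948966, 0, -0.5961000000000001]
 t 18.9 tcp [ 0.452 -0.094  0.119] w 0.479 f [-0.4  0.2 -1. ]
```

View pics/w4.png

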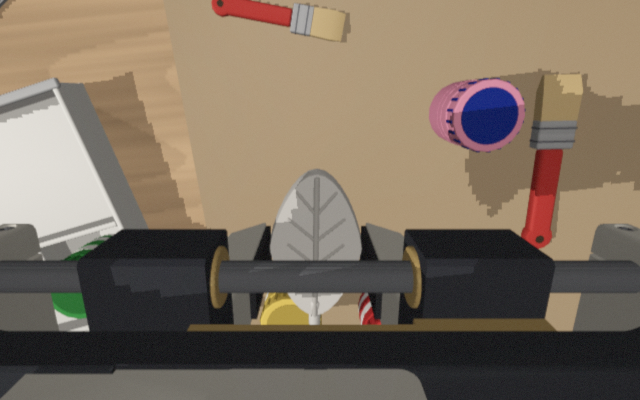

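The leaf (315,240) is gripped centrally at 43.8 mm, rib up. Next I'll place it, then fetch the 140 mm brush.

```bash
python3 - <<'E'
from h import *
xy=tw("white",(-.049,-.005))
place(xy,.1889-.785,.0085,.6,hz=.12)
im=save("scene","s5.png");cv2.imwrite("pics/s5c.png",cv2.resize(im[60:180,160:320],None,fx=4,fy=4))
pick((.4525,.092),-.078,.004,.4,15,hz=.12)
save("wrist","w5.png");st()
E
```

```text
placed True t 21.0 tcp [ 0.429 -0.361  0.008] w 0.471 f [ 0.6 -1.   0.8]
open t 21.6 tcp [ 0.429 -0.36   0.008] w 0.595 f [-0.5 -0.7  0.5]
down False t 25.2 tcp [0.453 0.092 0.004] w 0.4 f [-0.2  0.  -0. ]
grip t 25.7 tcp [0.453 0.092 0.005] w 0.191 f [-0.5 -0.9  7.4]
up t 26.4 tcp [0.452 0.091 0.119] w 0.193 f [ 0.2 -0.1 -0.4]
 t 26.5 tcp [0.451 0.091 0.119] w 0.191 f [ 0.1 -0.6 -0.6]
```

View pics/s5c.png

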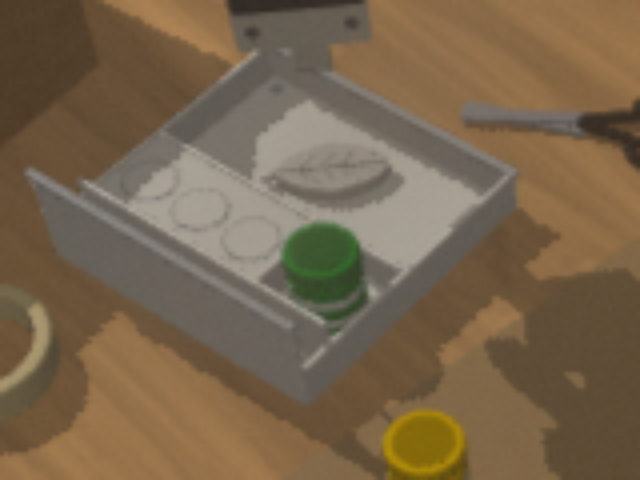

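View pics/w5.png

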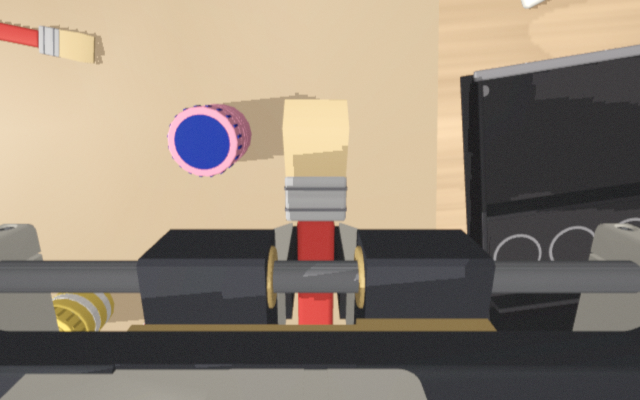

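The leaf lies flat in the white strip, and the brush (315,200) is gripped on its handle at 17.6 mm. Placing the brush.

```bash
python3 - <<'E'
from h import *
xy=tw("black",(-.049,0))
place(xy,.0751+np.pi/2,.0085,.4,hz=.12)
o=env.get_obs()["orientation"];print(o)
# move over to view board stack from wrist
env.reach([.55,-.02,.30],best([.55,-.02,.30],np.pi/2))
save("wrist","w6.png");im=save("scene","s6.png");save("top","t6.png");st()
cv2.imwrite("pics/s6c.png",cv2.resize(im[200:380,340:540],None,fx=3,fy=3))
print(env.get_obs()["orientation"])
E
```

```text
placed True t 28.5 tcp [0.422 0.313 0.008] w 0.19 f [0.4 0.8 2.9]
open t 29.2 tcp [0.421 0.313 0.008] w 0.399 f [0.2 0.2 0.8]
[-1.57162539e+00  5.17325670e-04  1.64549457e+00]
 t 31.4 tcp [ 0.55  -0.019  0.3  ] w 0.404 f [-0.6  1.3 -0.1]
[-1.57025791e+00 -7.11014815e-05  1.57354515e+00]
```

View pics/s6c.png

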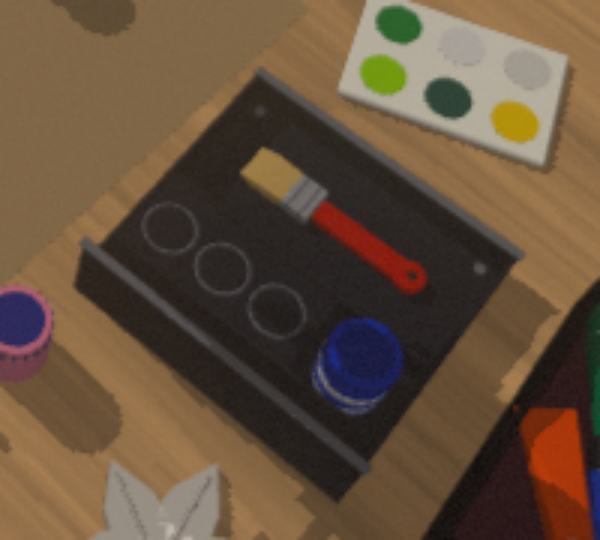

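View pics/w6.png

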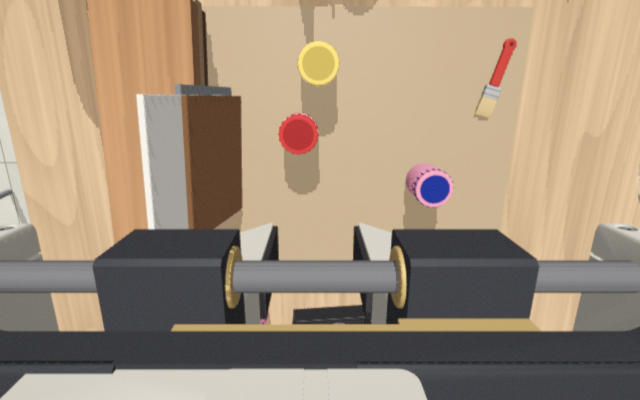

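View pics/t6.png

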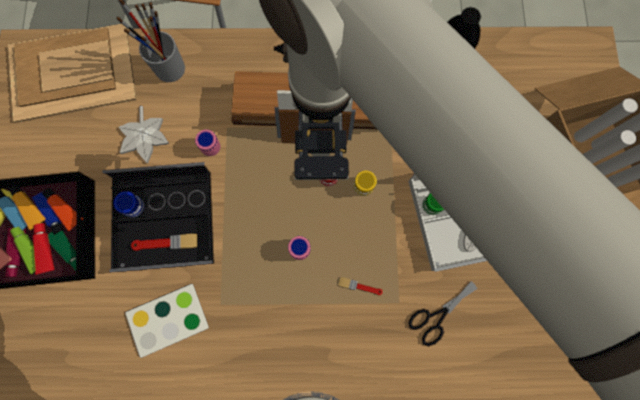

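```bash
python3 - <<'E'
from h import *
im=cv2.imread("pics/w6.png")
cv2.imwrite("pics/w6c.png",cv2.resize(im[80:240,120:260],None,fx=3.7,fy=3.7,interpolation=cv2.INTER_CUBIC))
g=im.astype(int)
for v in (110,150,190,215): print(v,[tuple(g[v,u]) for u in range(136,160,2)])
for uv in [(145,96),(150.5,220)]: print(at("wrist",uv,.166).round(4))
# yaw-only check
E
```

```text
110 [(np.int64(116), np.int64(155), np.int64(202)), (np.int64(230), np.int64(240), np.int64(245)), (np.int64(235), np.int64(244), np.int64(248)), (np.int64(235), np.int64(244), np.int64(248)), (np.int64(209), np.int64(217), np.int64(221)), (np.int64(155), np.int64(160), np.int64(163)), (np.int64(147), np.int64(152), np.int64(155)), (np.int64(154), np.int64(159), np.int64(163)), (np.int64(153), np.int64(159), np.int64(164)), (np.int64(155), np.int64(162), np.int64(164)), (np.int64(154), np.int64(161), np.int64(165)), (np.int64(153), np.int64(159), np.int64(162))]
150 [(np.int64(110), np.int64(154), np.int64(200)), (np.int64(109), np.int64(154), np.int64(201)), (np.int64(135), np.int64(170), np.int64(208)), (np.int64(232), np.int64(242), np.int64(247)), (np.int64(235), np.int64(244), np.int64(248)), (np.int64(231), np.int64(240), np.int64(244)), (np.int64(188), np.int64(197), np.int64(199)), (np.int64(149), np.int64(155), np.int64(157)), (np.int64(147), np.int64(153), np.int64(155)), (np.int64(155), np.int64(160), np.int64(164)), (np.int64(155), np.int64(161), np.int64(164)), (np.int64
[... 524 characters left out ...]
47), np.int64(152), np.int64(155)), (np.int64(155), np.int64(162), np.int64(164))]
215 [(np.int64(109), np.int64(153), np.int64(201)), (np.int64(111), np.int64(154), np.int64(201)), (np.int64(113), np.int64(157), np.int64(205)), (np.int64(117), np.int64(160), np.int64(208)), (np.int64(115), np.int64(159), np.int64(206)), (np.int64(149), np.int64(179), np.int64(212)), (np.int64(233), np.int64(243), np.int64(247)), (np.int64(236), np.int64(244), np.int64(248)), (np.int64(230), np.int64(239), np.int64(243)), (np.int64(159), np.int64(165), np.int64(168)), (np.int64(146), np.int64(152), np.int64(155)), (np.int64(156), np.int64(162), np.int64(166))]
[ 0.6878 -0.0873  0.166 ]
[0.6964 0.0193 0.166 ]
```

View pics/w6c.png

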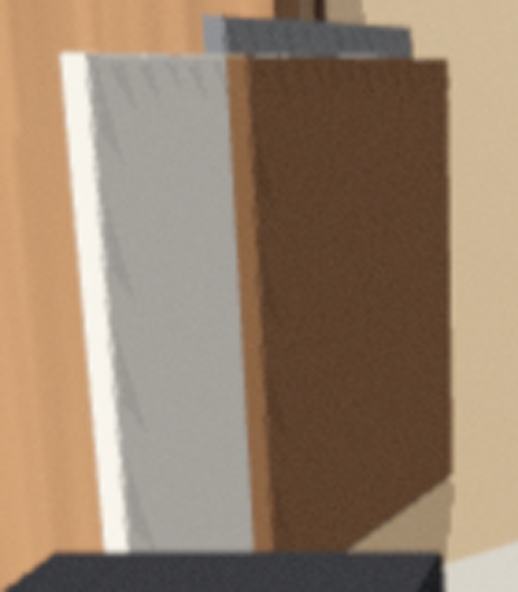

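```bash
python3 - <<'E'
from h import *
for uv in [(140.7,110),(144.5,150),(148,190),(150,215)]: print(at("wrist",uv,.166).round(4))
for uv in [(137,95)]: print(at("wrist",uv,.166).round(4))
# brown front top edge z~.117: line
for uv in [(120+240/3.7,80+60/3.7),(120+262/3.7,80+545/3.7)]: print("brown",at("wrist",uv,.117).round(4))
E
```

```text
[ 0.6927 -0.0763  0.166 ]
[ 0.6938 -0.0434  0.166 ]
[ 0.6952 -0.0084  0.166 ]
[0.6963 0.0146 0.166 ]
[ 0.6941 -0.0881  0.166 ]
brown [ 0.6733 -0.0868  0.117 ]
brown [0.6799 0.0456 0.117 ]
```

```bash
cat >> h.py <<'E'
def bori(yaw,lean):
    B=Ro.from_euler("ZY",[yaw,lean]).as_matrix()
    R=np.c_[B[:,1],-B[:,2],-B[:,0]]
    return Ro.from_matrix(R).as_euler("xyz").tolist(),B
E
python3 - <<'E'
from h import *
o,B=bori(-.04,.22);zb=B[:,2];T=np.array([.6935,-.014,.166]);print(o,zb)
for d in (.06,-.036,.12): print(env.ik(T+zb*d,o))
env.grip(.42,40)
env.reach(T+zb*.05,o);st()
save("wrist","w7.png")
im=save("scene","s7.png")
cv2.imwrite("pics/s7c.png",cv2.resize(im[100:300,130:350],None,fx=3,fy=3))
E
```

```text
[-1.3507963267948968, 0.0, 1.5307963267948965] [ 0.21805506 -0.00872686  0.97589745]
[ 0.55439877  1.10711979 -1.37406113  1.12206467  0.95006869  1.79177079
  2.55556913]
[ 0.59793039  1.16080183 -1.30891423  1.27305169  0.97021705  1.63820584
  2.5104887 ]
[ 0.51540886  1.11184637 -1.47291607  0.99956133  1.01117862  1.92470099
  2.57203656]
 t 32.4 tcp [ 0.704 -0.013  0.215] w 0.419 f [ 0.2 -0.3  1.7]
```

View pics/w7.png

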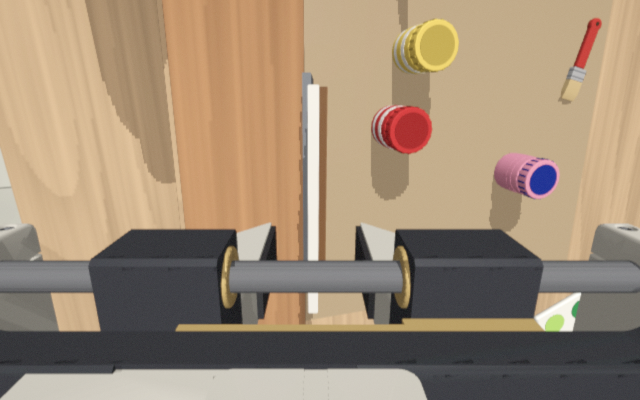

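View pics/s7c.png

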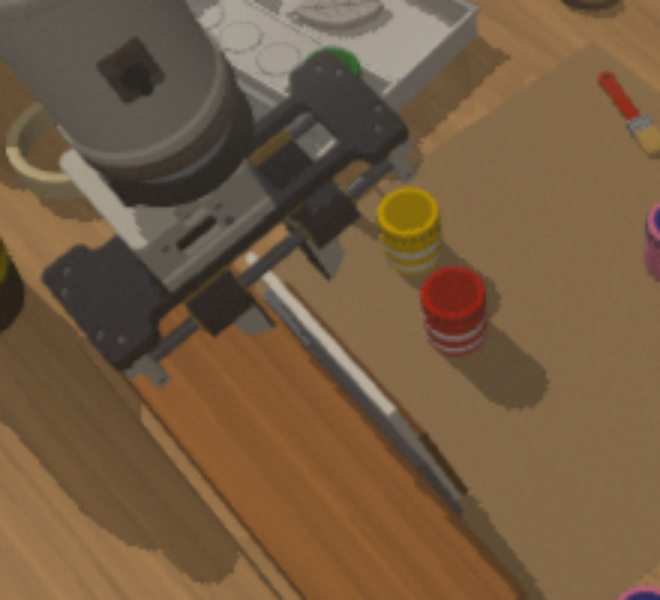

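```bash
cat >> h.py <<'E'
def bori2(yaw,lean):
    B=Ro.from_euler("ZY",[yaw,lean]).as_matrix()
    R=np.c_[-B[:,1],-B[:,2],B[:,0]]
    return Ro.from_matrix(R).as_euler("xyz").tolist(),B
E
python3 - <<'E'
from h import *
print(env.get_obs()["joint_positions"].round(2))
T=np.array([.6935,-.014,.166])
for f in (bori,bori2):
    o,B=f(-.04,.22);zb=B[:,2];print(o)
    for d in (.06,-.036,.12): q=env.ik(T+zb*d,o);print(None if q is None else np.round(q,2))
    for ln in (0,.1,.2):
        o,B=f(.0751,ln)
        for x in (.080,.087):
            b=np.array([*tw("black",(x,0)),.006]); 
            for d in (.134,.25): q=env.ik(b+B[:,2]*d,o);print(ln,x,d,None if q is None else np.round(q,2))
E
```

```text
[ 0.55  1.08 -1.31  1.14  0.9   1.75  2.57]
[-1.3507963267948968, 0.0, 1.5307963267948965]
[ 0.55  1.08 -1.33  1.12  0.91  1.77  2.57]
[ 0.59  1.14 -1.28  1.27  0.95  1.62  2.52]
[ 0.52  1.11 -1.47  1.    1.01  1.93  2.57]
0 0.08 0.134 [ 0.22  0.97 -1.3   1.64  0.96  1.31  1.96]
0 0.08 0.25 [ 0.25  0.86 -1.4   1.53  0.85  1.47  2.03]
0 0.087 0.134 [ 0.21  0.97 -1.3   1.62  0.96  1.32  1.97]
0 0.087 0.25 [ 0.24  0.87 -1.4   1.52  0.85  1.47  2.04]
0.1 0.08 0.134 [ 0.19  1.03 -1.3   1.52  0.92  1.41  2.04]
0.1 0.08 0.25 [ 0.19  0.94 -1.38  1.38  0.83  1.58  2.1 ]
0.1 0.087 0.134 [ 0.19  1.04 -1.3   1.5   0.92  1.42  2.05]
0.1 0.087 0.25 [ 0.18  0.95 -1.38  1.36  0.84  1.59  2.11]
0.2 0.08 0.134 [ 0.16  1.1  -1.3   1.39  0.88  1.52  2.11]
0.2 0.08 0.25 [ 0.13  1.02 -1.36  1.22  0.82  1.7   2.17]
0.2 0.087 0.134 [ 0.15  1.11 -1.3   1.37  0.89  1.53  2.12]
0.2 0.087 0.25 [ 0.12  1.02 -1.35  1.2   0.82  1.7   2.18]
[-1.7907963267948968, 0.0, -1.6107963267948966]
[ 0.38  0.85 -0.78  1.13  0.49  1.57 -0.36]
[-0.5   0.95  0.9   1.32 -0.66  1.42  0.39]
[ 0.41  0.89 -0.94  1.01  0.59  1.73 -0.39]
0 0.08 0.134 [-0.06  0.65 -0.73  1.65  0.49  1.03 -0.87]
0 0.08 0.25 [-0.    0.55 -0.83  1.54  0.42  1.24 -0.82]
0 0.087 0.134 [-0.06  0.66 -0.73  1.63  0.49  1.04 -0.86]
0 0.087 0.25 [-0.01  0.56 -0.82  1.53  0.42  1.24 -0.81]
0.1 0.08 0.134 [-0.05  0.73 -0.74  1.53  0.45  1.16 -0.81]
0.1 0.08 0.25 [-0.03  0.65 -0.8   1.39  0.4   1.37 -0.76]
0.1 0.087 0.134 [-0.05  0.74 -0.74  1.51  0.46  1.17 -0.8 ]
0.1 0.087 0.25 [-0.03  0.66 -0.8   1.37  0.4   1.38 -0.76]
0.2 0.08 0.134 [-0.06  0.82 -0.75  1.4   0.42  1.29 -0.76]
0.2 0.08 0.25 [-0.07  0.76 -0.78  1.23  0.38  1.5  -0.71]
0.2 0.087 0.134 [-0.06  0.83 -0.74  1.38  0.43  1.3  -0.75]
0.2 0.087 0.25 [-0.07  0.77 -0.77  1.21  0.39  1.51 -0.71]
```

```bash
python3 - <<'E'
from h import *
o,B=bori2(-.04,.22);zb=B[:,2];T=np.array([.6935,-.014,.166])
env.reach(T+zb*.09,o);st()
h=env.movel(T-zb*.035,o,rate=.12,max_force=12);st("down %s"%h)
env.grip(0.,45);st("grip")
h=env.movel(T-zb*.02,o,rate=.05);st("up15mm")
save("scene","s8a.png")
h=env.movel(T+zb*.13,o,rate=.1);st("up")
save("wrist","w8.png")
im=save("scene","s8.png");save("top","t8.png")
cv2.imwrite("pics/s8c.png",cv2.resize(im[100:300,130:350],None,fx=3,fy=3))
E
```

```text
t 35.0 tcp [ 0.713 -0.015  0.254] w 0.419 f [ 0.1 -0.3  0.1]
down False t 36.2 tcp [ 0.687 -0.013  0.133] w 0.422 f [-0.5 -0.5  0. ]
grip t 36.8 tcp [ 0.686 -0.014  0.132] w 0.064 f [-0.1 -0.2  1.2]
up15mm t 37.3 tcp [ 0.689 -0.014  0.147] w 0.064 f [ 0.   0.1 -0.4]
up t 39.0 tcp [ 0.722 -0.015  0.292] w 0.067 f [ 0.8  0.3 -1.2]
```

View pics/s8c.png

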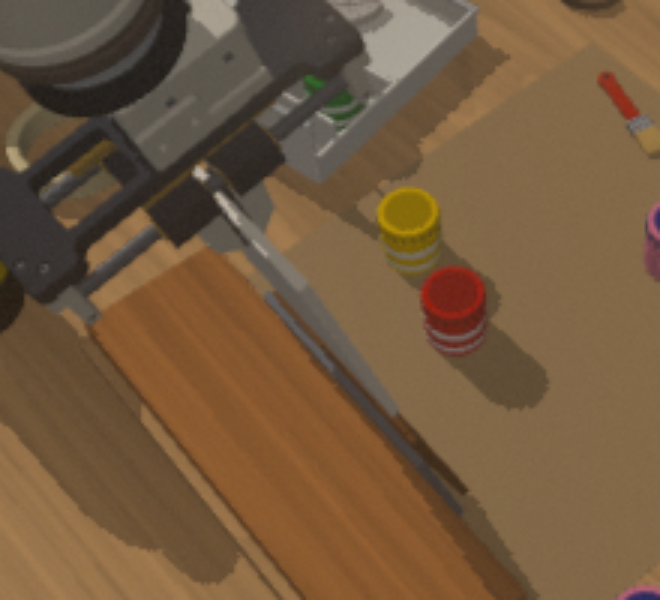

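View pics/w8.png

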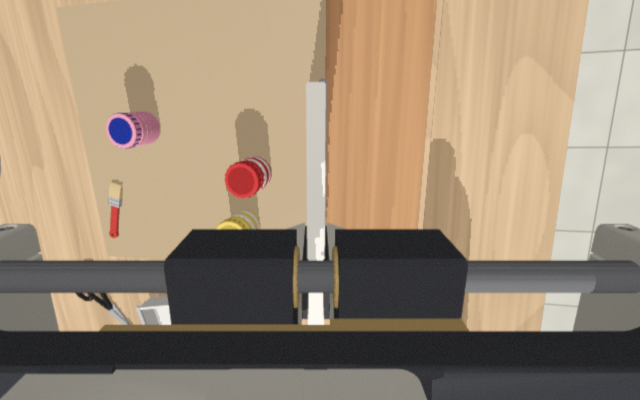

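View pics/t8.png

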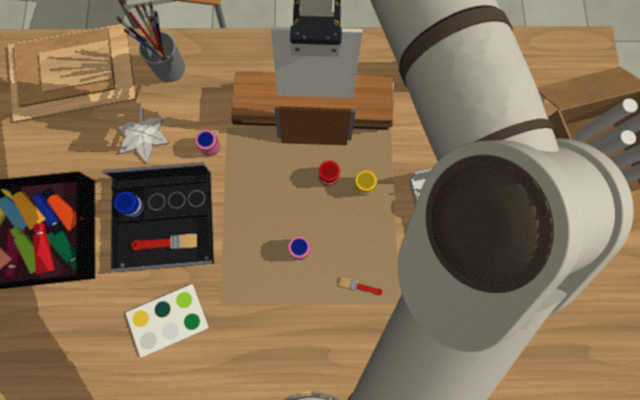

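The board is held (6 mm jaw width), and brown and grey still lean in place. Carrying it to hover over the slot.

```bash
python3 - <<'E'
from h import *
o,B=bori2(.0751,.12);b=np.array([*tw("black",(.083,0)),.004]);zb=B[:,2]
p=env.get_obs()["tool_pos"]
env.movel([.66,.10,.31],None,rate=.3)
env.movel(b+zb*(.135+.15),o,rate=.3);st()
env.movel(b+zb*(.135+.085),o,rate=.2);st()
a=save("wrist","w9.png")
im=save("scene","s9.png");save("top","t9.png")
cv2.imwrite("pics/s9c.png",cv2.resize(im[180:380,320:540],None,fx=3,fy=3))
E
```

```text
t 40.7 tcp [0.589 0.324 0.287] w 0.063 f [ 0.2 -0.1 -1. ]
 t 41.1 tcp [0.58  0.324 0.223] w 0.063 f [ 0.5 -0.2 -0.5]
```

View pics/s9c.png

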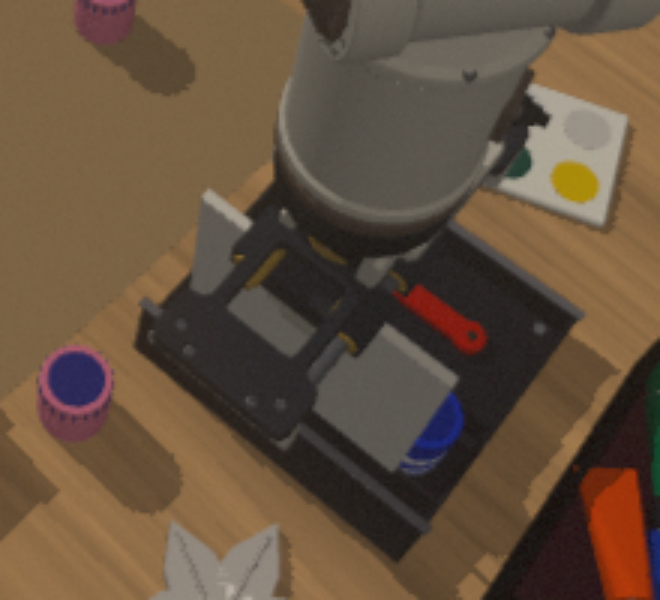

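View pics/w9.png

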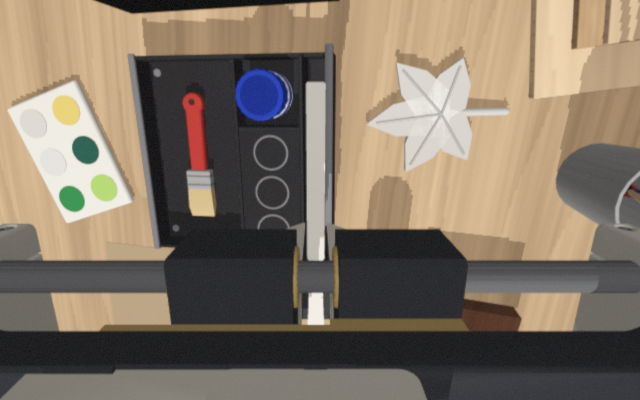

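View pics/t9.png

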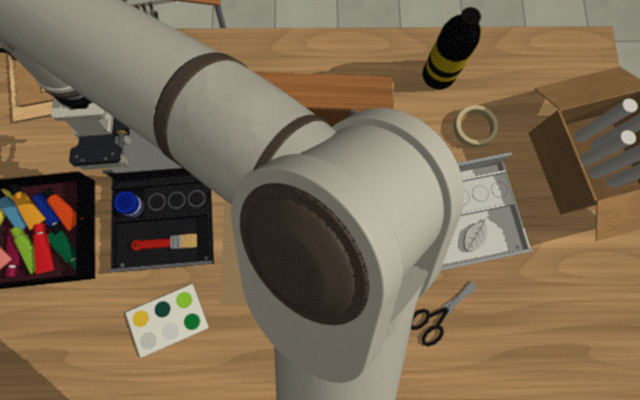

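```bash
python3 - <<'E'
from h import *
o,B=bori2(.0751,.12);b=np.array([*tw("black",(.083,0)),.004]);zb=B[:,2]
h=env.movel(b+zb*(.135+.012),o,rate=.08,max_force=8);st(h)
h=env.movel(b+zb*(.135-.006),o,rate=.03,max_force=6);st(h)
save("wrist","w10.png")
im=save("scene","s10.png")
cv2.imwrite("pics/s10c.png",cv2.resize(im[180:380,320:540],None,fx=3,fy=3))
E
```

```text
False t 42.4 tcp [0.571 0.325 0.151] w 0.064 f [0.4 0.8 0.2]
True t 42.8 tcp [0.569 0.325 0.138] w 0.063 f [-0.1 -0.5  2.9]
```

View pics/s10c.png

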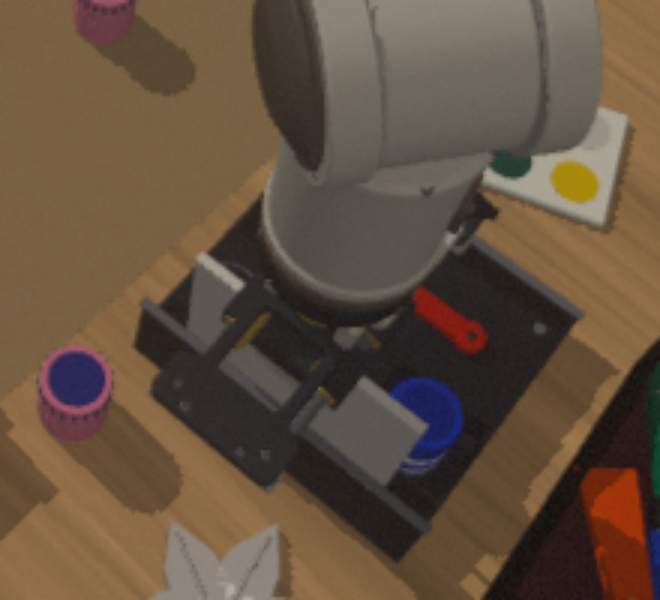

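View pics/w10.png

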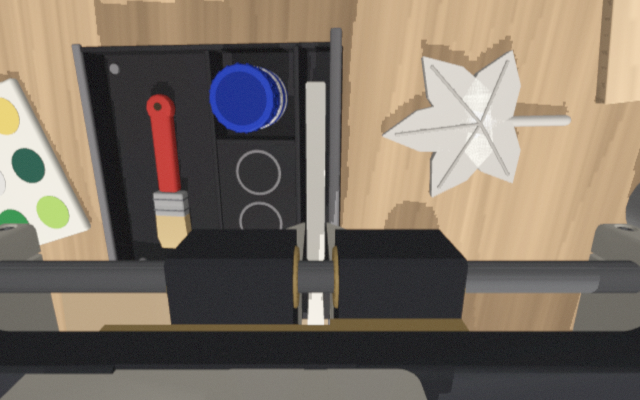

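The board touched the slot floor at the expected height (TCP 138 mm = 4 + 134), between the slot walls in the wrist view. Releasing it.

```bash
python3 - <<'E'
from h import *
o,B=bori2(.0751,.12);zb=B[:,2]
env.grip(.4);env.pause(.4);st()
p=env.get_obs()["tool_pos"]
env.movel(p+zb*.10,None,rate=.15);st()
env.movel([.52,.05,.30],None,rate=.3)
env.goto_joints([1.467,.501,-.427,1.55,.221,1.138,-.21]);st()
env.pause(.3)
save("top","t11.png")
im=save("scene","s11.png")
cv2.imwrite("pics/s11c.png",cv2.resize(im[180:380,320:540],None,fx=3,fy=3))
E
```

```text
t 44.0 tcp [0.569 0.324 0.137] w 0.398 f [ 0.4  0.5 -0.2]
 t 44.8 tcp [0.58  0.325 0.235] w 0.403 f [ 0.3  0.3 -0.4]
 t 48.5 tcp [ 0.235 -0.606  0.227] w 0.401 f [-0.2 -0.3 -0.1]
```

View pics/s11.png

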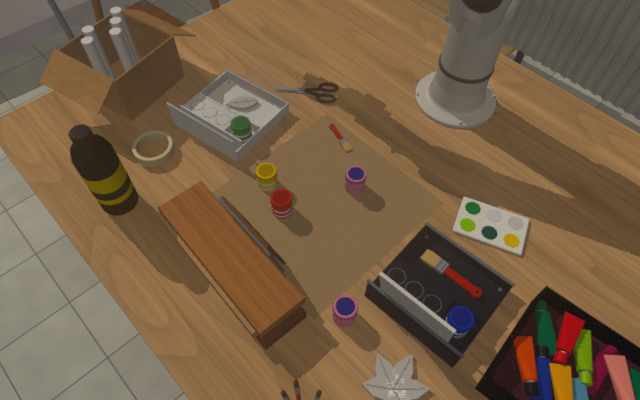

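View pics/t11.png

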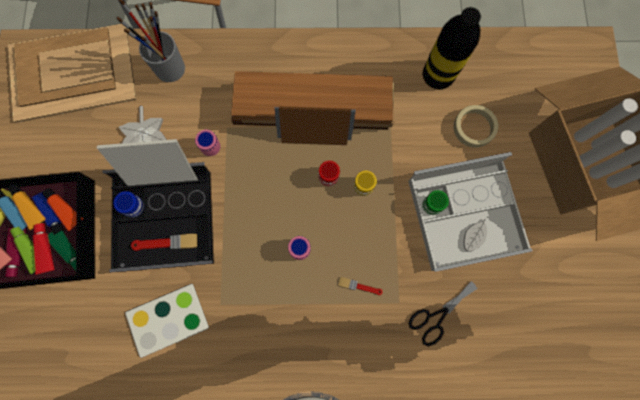

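View pics/s11c.png

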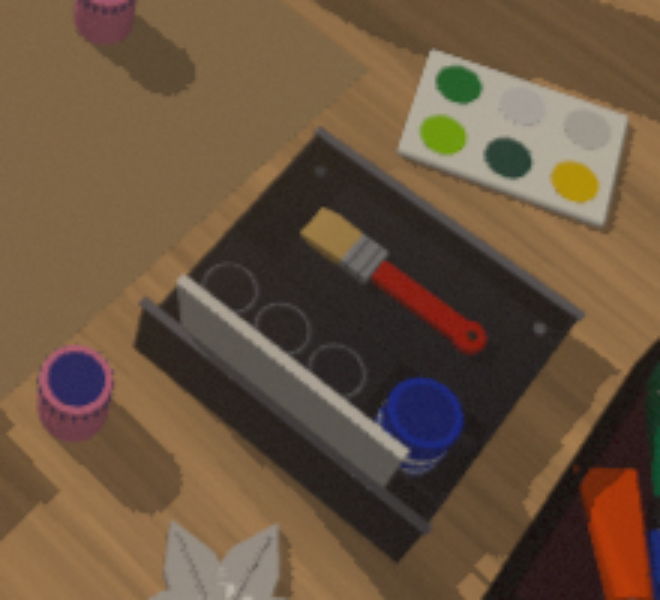

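```bash
python3 - <<'E'
from h import *
def loc(k,w):
    t,a=TR[k];d=np.array(w[:2])-t;return np.round([np.cos(a)*d[0]+np.sin(a)*d[1],-np.sin(a)*d[0]+np.cos(a)*d[1]],3)
T={}
for n in ("top","scene"):
    im=cv2.imread(f"pics/{n}11.png".replace("top","t").replace("scene","s"));hsv=cv2.cvtColor(im,cv2.COLOR_BGR2HSV)
    for nm,lo,hi,k,z in [("blue",(112,150,60),(128,255,255),"black",.056),("green",(50,120,40),(75,255,255),"white",.056),("red",(0,200,90),(5,255,255),None,.052)]:
        m=cv2.inRange(hsv,lo,hi)|(cv2.inRange(hsv,(175,200,90),(180,255,255)) if nm=="red" else 0)
        kk,l,s,c=cv2.connectedComponentsWithStats(m)
        for i in range(1,kk):
            p=at(n,c[i],z)
            if s[i,4]>90:
                if k: 
                    q=loc(k,p)
                    if abs(q).max()<.11: print(n,nm,q)
                elif abs(p[1]+.04)<.03: print(n,nm,p.round(3))
print("board",[ (loc("black",p),p.round(3)) for p in (tri([("top",(98,150)),("scene",(460.,333))]),tri([("top",(182,141.5)),("scene",(380,275))]))])
E
```

```text
top blue [0.035 0.065]
top green [0.035 0.071]
top red [ 0.566 -0.043  0.052]
scene blue [0.042 0.067]
scene red [ 0.573 -0.043  0.052]
board [(array([0.115, 0.079]), array([0.579, 0.405, 0.159])), (array([ 0.12 , -0.079]), array([0.596, 0.248, 0.154]))]
```

```bash
python3 -c "
from h import *
st();env.job_done()"
```

```text
t 48.9 tcp [ 0.233 -0.607  0.227] w 0.4 f [-0.1  0.7  0.1]
the job is handed in; nothing more can be done
```

I made up both kits and handed the job in at 48.9 s of the 128 s allowed. There is no verdict, so the results below come from my own checks.

**Black tray:**
- The white board was drawn out from between the brown and grey boards. It stands in the rear slot, leaning slightly back, with its middle about on the slot's middle.
- The blue pot is upright in the well, at about x 0.035 to 0.042 and y 0.065 to 0.067 in the tray frame, inside the allowed range.
- The 140 mm brush lies lengthwise in the front strip.

**White tray:**
- The green pot is upright in the well, at about x 0.035, y 0.071 in the tray frame.
- The clay leaf lies flat, rib up, in the front strip, set diagonally.

**Left alone:** the red pot measured the same position as at the start. The brown and grey boards still lean where they were, judged by eye from the pictures. The arm is back at its start pose, clear of everything.

**Disagreements and gaps:**
- The top and scene cameras differed by about 7 mm in x on the blue and red pots, because each also sees part of the pot's side.
- The scene check found no match for the green pot, so its position rests on the top camera alone.
- The board's top edge came out at 154–159 mm across the two views, against about 170 mm expected. I picked those pixels roughly by hand. The board touched down at the height expected for the slot floor.

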